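# Set the runway stop to the measuring wedge

### The arm

A 6-joint arm with a two-finger parallel gripper is mounted at the origin on the work surface. World frame = base frame: x ahead of the robot, y to its left, z up, the work surface at z = 0. Lengths are in mm, angles in rad, forces in N, time in s.
With the tool pointing down it reaches from about 275 to 975 mm from the base axis. Payload 8.4 kg.
Tool frame: the origin (TCP) lies midway between the tips of the shut fingers; the grasp point (between the pads) lies 19 mm behind it (bot.grip_depth is the distance from the TCP to the grasp point, in mm); z points along the fingers, y is the line along which they close (so a half turn about z gives the same grasp; the last joint's range is limited). The gripper opens to 92 mm and grips with 3 to 60 N. Pads are 20 mm wide; open, the fingers measure 128 mm over their backs; the gripper's body (75 mm by 189 mm) begins 69 mm behind the grasp point.
Start: joints at [-1.133, 0.353, 1.633, -0, 1.155, -0.002], TCP at [266.098, -565.526, 214.583] pointing down, gripper open.
Joint ranges: [-2.63, 2.63], [-0.92, 2.1], [0.06, 2.66], [-1.3, 4.44], [0, 2.69], [-3.02, 3.02]. Speed limits (rad/s): [2.22, 2.22, 2.79, 3.14, 3.14, 3.14].

### API

Orientations are given as a 3x3 rotation matrix whose columns are the frame's x, y, z axes.
In Python, from station import monitor, imaging, bot gives the robot as it stands.
- The arm moves only by the tool step_arm, never from a script. Its argument "series" is a list of rows, each a list of 7 numbers: the shift along the tool's x, y, z scaled (see below), then the turn, a rotation vector about the tool's x, y, z scaled (see below), then the closure, from 0 (fully open) to 1 (shut). A call has exactly 8 rows; each row shifts and turns the commanded pose from where the row before left it, along the tool's axes as they then stand; what a row does not reach is not made up. The controller multiplies each number of a shift by 15 cm and each number of a turn by pi/2 rad. A row lasts 1/12 s, in which the tool goes at most 41.7 mm and 7.16 degrees, less where a joint would pass 70% of its speed; a pose out of reach is approached as far as the arm can. A call with a number of a shift or a turn outside -1 to 1 is refused whole. A call with a gripper value outside its range is refused whole. The fingers move at their own pace and stop on an object; "grip_force" is the grip in N (left out, the last holds). Time passes only in rows, so rows that do not move let the fingers close, or fill a call up. It gives the time, the measured TCP pose, the force, the opening and the grip force at its end, in the units of the state.
- monitor.get_obs(): the state, without advancing time (a new reading comes with each control period).
- imaging.camera(name): name is "scene" or "top"; returns a dict with "pixels" (480x640x3 uint8, blue, green, red), "vertical_fov" (degrees; the focal length in pixels is half the picture's height over the tangent of half this angle, whatever the lens; pixels are square), "cx", "cy" (the principal point, pixels), "position" and "rotation" of the camera in the world. Camera axes: x right, y up, looking along -z (the intrinsics and any distortion apply to the point x, -y, -z); pixel columns grow to the right and rows downward; lengths in mm; the calibration is good to about 2 mm. A picture is of the moment at which its call begins. There is no depth.
- bot.close_job(): hands the job in; it is judged then, once.
Trained networks look in a picture, given as the dict that the camera call returned (one of the last four; its "shot" number tells which), for a name from the list of things; names that differ only in an ending like _2 or _b are one class to them, and where a whole thing is asked for, a point or a joint stands for the part that bears it (a point fixed in the world has none). Each returns a list of dicts, best first, with "confidence" (0 to 1); they miss things now and then, are a little off and sometimes report something else, mostly with a low value. They report only what shows in the picture. A call takes as long as a camera call.
- imaging.spot_in(picture, query): "xyz" ([x, y, z] in mm, in world coordinates, good to about 4 mm: the middle of the surface that is visible of it).
The state is a dict: "clock": time; "joint_positions": joint angles; "joint_vel": joint speeds; "joint_efforts": joint torques, N m; "eef_pos": TCP position; "tool_rot": TCP orientation; "ft_force": force on the tool from outside, world axes, zero at the start; "ft_torque": the same for the moment, N m; "gripper_width": opening from 0.0 (shut) to 1.0 (fully open); "gripper_force": force on a finger pad.
Only numpy, scipy, OpenCV 4.12 (cv2) and the standard library are available. Lean on these libraries where they do the work, as an engineer would, in place of code of your own. Each camera call takes 0.05 s, during which the arm holds its last target. There are 200 camera calls.

### The job

On the near ledge of the bowl-testing runway, slide the stop - the big rectangular wooden grip on the long track - along its track until it stands squarely opposite the point of the walnut measuring wedge lying beside the track, then let go. Leave the wedge, the cast brass weight and the small round locking knob on the short track where they are.

Things in the scene. Friction and masses are not known exactly. Their poses are not given: they have to be found in the camera images.
- stop_grip (a point): Middle of the stop: an upright wooden block 40 mm across the track, 26 mm along it, 52 mm tall, on a steel carriage (46 x 50 mm, 10 mm high, its top 26 mm below this point) on a track 400 mm long. y runs along the track, x across it away from the robot, z up. Slides only along y, 170 mm either way from the track's middle; about 2 N of friction holds it. Starts within 35 mm of the middle.
- wedge_point (a point): Middle of the narrow end of the walnut measuring wedge: a loose flat piece 92 mm long, 18 mm thick, tapering in plan from 38 mm wide to a 4 mm point, lying on the ledge on the robot's side of the long track with its point towards the track, about 40 mm from the track's centre line, left or right of the middle. x runs from butt to point, z up; this point is 9 mm above the ledge.
- weight_mid (a point): The cast brass weight, a bystander: loose, round, 46 mm across, 41 mm tall with a small knob on top, standing on the ledge on the robot's side of the long track, towards the other end from the wedge. This point is on its axis, 20 mm above the ledge.
- lock_knob (a point): The runway lock, a bystander: a small round brass knob, 22 mm across, on a short track (130 mm) parallel to the long one and 78 mm beyond it as seen from the robot. This point is inside the knob, 11 mm below its top. Axes as for the stop.

How it is judged (in metres and radians):
At the end, for the whole second after the job is handed in: Measured along the track, the middle of the wooden stop grip is within 12 mm of the wedge's point (y of wedge_point in the frame of stop_grip between -0.012 and 0.012 m); the robot touches nothing.
It fails at once if the measuring wedge's point is shifted by more than 15 mm (distance of wedge_point from where it was at the start of the episode above 0.015 m).
It fails at once if the brass weight is shifted by more than 15 mm (distance of weight_mid from where it was at the start of the episode above 0.015 m).
It fails at once if the locking knob is shifted by more than 10 mm (distance of lock_knob from where it was at the start of the episode above 0.01 m).
It also fails if it takes over 29 s, if anything falls off the work surface, if the arm or the gripper's body presses on something with over 40 N, if the wrist force passes 120 N, or if a joint passes its speed limit or range.

## Working session

There is one attempt and no reset: what is moved stays moved. The work goes in short steps, Python scripts to look and compute and a tool call to move; the robot and the scene stay as the last step left them, time stands still between calls to the robot, and variables do not carry over. Pictures are saved under pics/ and viewed, at most 10 in all, crops included, and the job is handed in when it is done.

Besides the shell and the picture viewer there is one more tool, called after "Emit:" as name(argument=value, ...) on one line, values as JSON. step_arm: Moves the arm, as the interface text tells. Shifts and turns lie within -1 to 1; 1 stands for 15 cm of shift or pi/2 rad of turn. Its arguments: {"type":"object","properties":{"series":{"type":"array"},"grip_force":{"type":"number"}},"required":["series"]}

```bash
mkdir -p pics
cat > h.py <<'E'
import numpy as np, cv2
from station import monitor, imaging, bot
np.set_printoptions(precision=3,suppress=True)
def proj(c,P):
    f=240/np.tan(np.radians(c["vertical_fov"])/2)
    p=np.array(c["rotation"]).T@(np.array(P,float)-c["position"])
    return np.array([c["cx"]-f*p[0]/p[2], c["cy"]+f*p[1]/p[2]])
def ray(c,u,v,z):
    f=240/np.tan(np.radians(c["vertical_fov"])/2)
    d=np.array(c["rotation"])@np.array([(u-c["cx"])/f,-(v-c["cy"])/f,-1])
    return np.array(c["position"])+d*(z-c["position"][2])/d[2]
E
python3 - <<'E'
from h import *
for n in ("scene","top"):
    c=imaging.camera(n); cv2.imwrite(f"pics/{n}0.png",c["pixels"])
    print(n,[k for k in c],c["position"],c["vertical_fov"],c["cx"],c["cy"]); print(np.array(c["rotation"]))
    for q in ("stop_grip","wedge_point","weight_mid","lock_knob"):
        for r in imaging.spot_in(c,q)[:2]: print(q,r["confidence"],np.array(r["xyz"]),proj(c,r["xyz"]))
s=monitor.get_obs(); print(s["clock"],s["eef_pos"]); print(np.array(s["tool_rot"]))
E
```

```text
scene ['pixels', 'vertical_fov', 'cx', 'cy', 'position', 'rotation', 'shot'] [1072.844 -259.245  438.766] 48.187842369530216 326.1614269221165 234.11186113867626
[[ 0.488 -0.431  0.759]
 [ 0.873  0.221 -0.435]
 [ 0.019  0.875  0.484]]
stop_grip 0.67 [606.5 -65.2  79.5] [269.276 295.81 ]
wedge_point 0.84 [491.1  11.4  58.1] [286.668 250.308]
weight_mid 0.88 [ 514.3 -195.4   63.6] [136.547 296.306]
lock_knob 0.58 [667.1 -79.5  79.2] [280.327 329.84 ]
top ['pixels', 'vertical_fov', 'cx', 'cy', 'position', 'rotation', 'shot'] [486.609   8.109 737.416] 48.233370215998924 322.82543756865925 243.1520023478881
[[-0.027  0.994 -0.103]
 [-0.999 -0.024  0.034]
 [ 0.031  0.104  0.994]]
stop_grip 0.79 [577.8 -54.5  98.7] [356.03  221.666]
wedge_point 0.64 [479.8  26.7  59.5] [291.211 304.948]
weight_mid 0.64 [ 496.  -191.6   66.1] [464.346 287.268]
lock_knob 0.7 [659.8 -74.5  75.9] [367.946 159.72 ]
0.5 [ 266.092 -565.498  214.537]
[[ 0.905  0.426 -0.   ]
 [ 0.426 -0.905  0.   ]
 [ 0.    -0.    -1.   ]]
```

View pics/scene0.png

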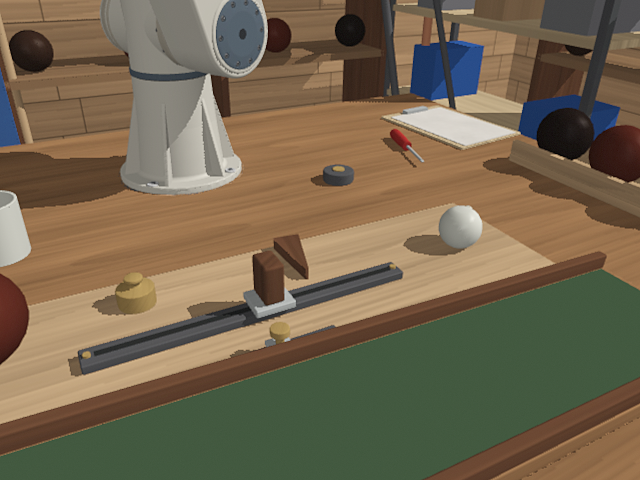

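View pics/top0.png

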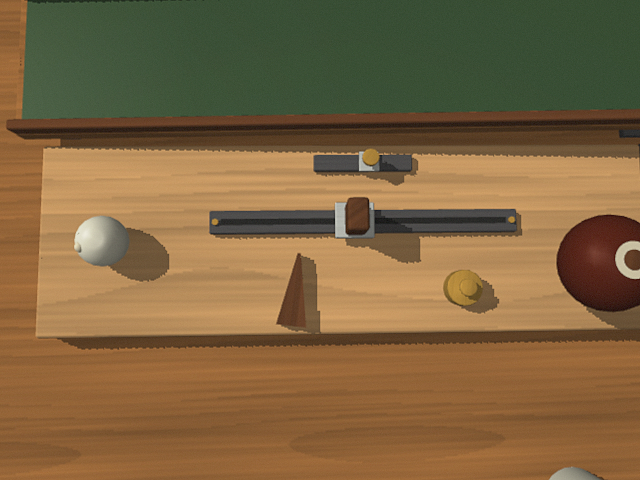

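The top view shows the stop at about (357,214), the wedge point at (299,254) and the track's end screws at (215,222) and (511,219). In the scene view these are at (267,280), (307,277), (86,355) and (394,268). I'll triangulate from these and zoom in on a crop.

```bash
cat >> h.py <<'E'
def tri(cs,uv):
    A=np.zeros((3,3));b=np.zeros(3)
    for c,(u,v) in zip(cs,uv):
        o=np.array(c["position"]); d=ray(c,u,v,0)-o; d/=np.linalg.norm(d)
        M=np.eye(3)-np.outer(d,d); A+=M; b+=M@o
    return np.linalg.solve(A,b)
E
python3 - <<'E'
from h import *
a=imaging.camera("scene");b=imaging.camera("top");
for n,p,q in (("tip",(307,277),(299,254)),("left screw",(391,267),(215,222)),("right screw",(86,355),(511,219)),("knob top",(280,327),(371,157))):
    P=tri((a,b),(p,q)); print(n,P,proj(a,P)-p,proj(b,P)-q)
i=cv2.resize(b["pixels"][140:340,200:500],None,fx=2.6,fy=2.6,interpolation=cv2.INTER_CUBIC)
j=cv2.resize(a["pixels"][220:360,220:360],None,fx=4,fy=4,interpolation=cv2.INTER_CUBIC)
cv2.imwrite("pics/ct.png",i);cv2.imwrite("pics/cs.png",j)
E
```

```text
tip [544.875  15.489  44.237] [ 0.145 -0.008] [0.135 0.061]
left screw [587.455 121.261  53.098] [ 0.728 -0.114] [0.682 0.382]
right screw [ 582.894 -261.787   54.636] [0.68  0.068] [0.524 0.089]
knob top [662.473 -77.928  79.062] [-0.17   0.005] [-0.131 -0.054]
```

View pics/ct.png

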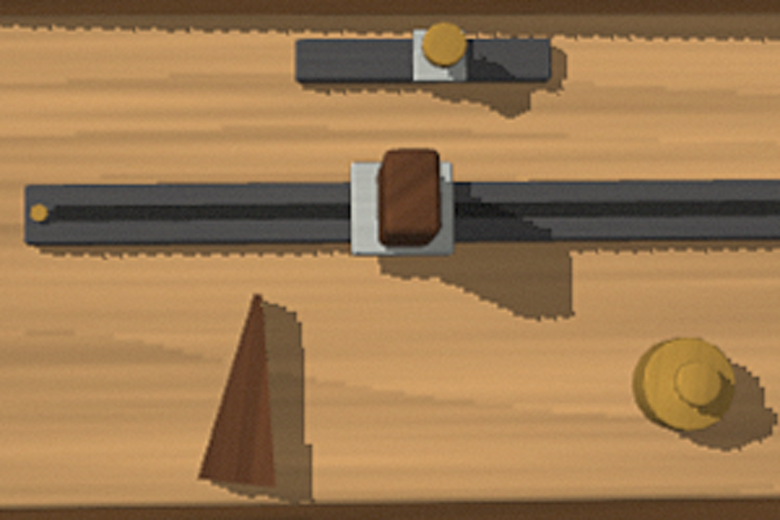

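View pics/cs.png

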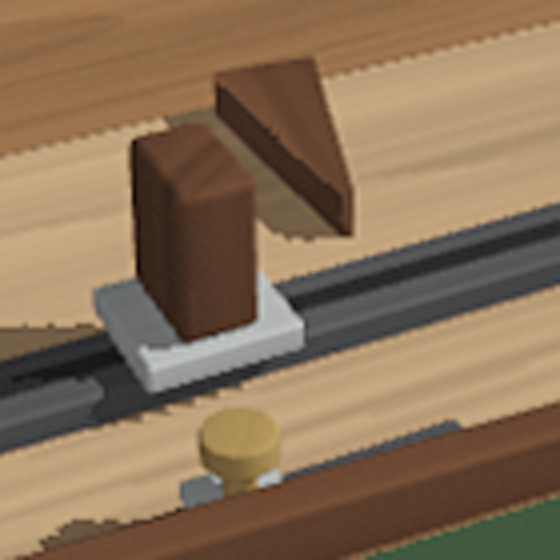

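The crops place the wedge's top edge point at top (298.8,253.3) and scene (307.3,266.3). The block's top centre is at top (358.1,214.6) and scene (268.8,259.5), and the carriage centre is at top (354.6,220.4).

Run:
```python
from h import *
a=imaging.camera("scene");b=imaging.camera("top");
for n,p,q in (("tip top",(307.3,266.3),(298.8,253.3)),("block top",(268.8,259.5),(358.1,214.6))):
    P=tri((a,b),(p,q)); print(n,P,proj(a,P)-p,proj(b,P)-q)
for z in (60,64,68): print("carriage",z,ray(b,354.6,220.4,z))
```

```text
tip top [544.503  15.785  60.691] [-0.059  0.003] [-0.056 -0.025]
block top [584.299 -55.345 113.167] [-0.447  0.003] [-0.402 -0.162]
carriage 60 [585.001 -56.515  60.   ]
carriage 64 [584.42  -56.134  64.   ]
carriage 68 [583.839 -55.752  68.   ]
```

Emit:
step_arm(series=[[0,0,0,0,0,0.07,0],[0,0,0,0,0,0.07,0],[0,0,0,0,0,0.07,0],[0,0,0,0,0,0.07,0],[0.13,-0.21,0,0,0,0,0],[0.13,-0.21,0,0,0,0,0],[0.13,-0.21,0,0,0,0,0],[0.13,-0.21,0,0,0,0,0]], grip_force=20)

```text
clock: 1.37
eef_pos: [344.5, -438.3, 214.6]
tool_rot: [[1.0, -0.001, 0.0], [-0.001, -1.0, -0.0], [0.0, 0.0, -1.0]]
ft_force: [1.7, 0.1, 0.3]
gripper_width: 1.0
gripper_force: 0.0
```

Emit:
step_arm(series=[[0.13,-0.21,0,0,0,0,0],[0.13,-0.21,0,0,0,0,0],[0.13,-0.21,0,0,0,0,0],[0.13,-0.21,0,0,0,0,0],[0.13,-0.21,0,0,0,0,0],[0.13,-0.21,0,0,0,0,0],[0.13,-0.21,0,0,0,0,0],[0,0,0,0,0,0,0]])

```text
clock: 2.03
eef_pos: [483.3, -214.5, 214.9]
tool_rot: [[1.0, 0.004, 0.002], [0.004, -1.0, 0.001], [0.002, -0.001, -1.0]]
ft_force: [-0.7, 1.6, 0.3]
gripper_width: 0.999
gripper_force: 0.0
```

Emit:
step_arm(series=[[0.135,-0.212,0,0,0,0,0],[0.135,-0.212,0,0,0,0,0],[0.135,-0.212,0,0,0,0,0],[0.135,-0.212,0,0,0,0,0],[0.135,-0.212,0,0,0,0,0],[0,0,0.15,0,0,0,0],[0,0,0.15,0,0,0,0],[0,0,0,0,0,0,0]])

```text
clock: 2.7
eef_pos: [579.5, -59.6, 165.8]
tool_rot: [[1.0, 0.001, -0.006], [0.001, -1.0, 0.0], [-0.006, -0.0, -1.0]]
ft_force: [-0.4, 0.5, 0.0]
gripper_width: 1.0
gripper_force: 0.0
```

Run:
```python
from h import *
a=imaging.camera("scene");b=imaging.camera("top")
cv2.imwrite("pics/g1.png",np.vstack([a["pixels"][100:380,80:480],b["pixels"][100:340,130:530]]))
print(monitor.get_obs()["eef_pos"])
```

```text
[581.196 -60.461 169.276]
```

View pics/g1.png

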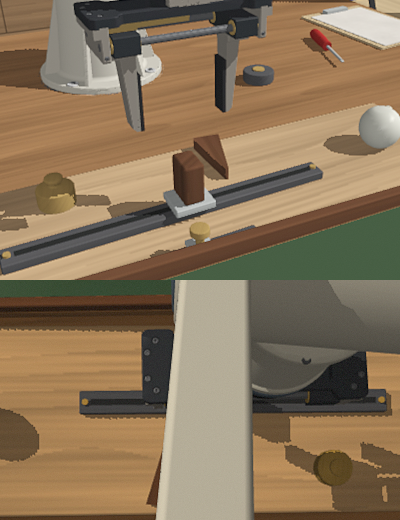

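The open fingers straddle the stop with room on both sides, and the wedge and weight haven't been touched. Next I'll descend and grip.

Emit:
step_arm(series=[[0.02,-0.03,0,0,0,0,0],[0,0,0.12,0,0,0,0],[0,0,0.12,0,0,0,0],[0,0,0.12,0,0,0,0],[0,0,0.12,0,0,0,0],[0,0,0.12,0,0,0,0],[0,0,0,0,0,0,0],[0,0,0,0,0,0,0]])

```text
clock: 3.47
eef_pos: [585.2, -55.8, 80.3]
tool_rot: [[1.0, -0.001, 0.0], [-0.001, -1.0, 0.0], [0.0, -0.0, -1.0]]
ft_force: [-0.2, -0.5, 1.0]
gripper_width: 0.999
gripper_force: 0.0
```

Emit:
step_arm(series=[[0,0,0,0,0,0,0.7],[0,0,0,0,0,0,1],[0,0,0,0,0,0,1],[0,0,0,0,0,0,1],[0,0,0,0,0,0,1],[0,0,0,0,0,0,1],[0,0,0,0,0,0,1],[0,0,0,0,0,0,1]])

```text
clock: 4.13
eef_pos: [584.9, -55.5, 79.6]
tool_rot: [[1.0, 0.0, -0.0], [0.0, -1.0, -0.0], [-0.0, 0.0, -1.0]]
ft_force: [0.1, -0.4, 0.1]
gripper_width: 0.446
gripper_force: 0.0
```

Emit:
step_arm(series=[[0,0,0,0,0,0,1],[0,0,0,0,0,0,1],[0,0,0,0,0,0,1],[0,0,0,0,0,0,1],[0,0,0,0,0,0,1],[0,0,0,0,0,0,1],[0,0,0,0,0,0,1],[0,0,0,0,0,0,1]])

```text
clock: 4.8
eef_pos: [584.9, -55.6, 79.6]
tool_rot: [[1.0, -0.0, 0.0], [-0.0, -1.0, -0.0], [0.0, 0.0, -1.0]]
ft_force: [1.1, -1.6, -0.4]
gripper_width: 0.284
gripper_force: 20.0
```

Emit:
step_arm(series=[[0.001,-0.078,0,0,0,0,1],[0.001,-0.078,0,0,0,0,1],[0.001,-0.078,0,0,0,0,1],[0.001,-0.079,0,0,0,0,1],[0.001,-0.079,0,0,0,0,1],[0.001,-0.079,0,0,0,0,1],[0,0,0,0,0,0,1],[0,0,0,0,0,0,1]])

```text
clock: 5.47
eef_pos: [586.0, 16.7, 79.6]
tool_rot: [[1.0, 0.001, 0.0], [0.001, -1.0, 0.001], [0.0, -0.001, -1.0]]
ft_force: [1.5, 1.7, -3.2]
gripper_width: 0.28
gripper_force: 20.0
```

Emit:
step_arm(series=[[0,0,0,0,0,0,1],[0,0,0,0,0,0,1],[0,0,0,0,0,0,1],[0,0,0,0,0,0,0.6],[0,0,0,0,0,0,0.3],[0,0,0,0,0,0,0],[0,0,0,0,0,0,0],[0,0,0,0,0,0,0]])

```text
clock: 6.13
eef_pos: [585.7, 14.9, 79.7]
tool_rot: [[1.0, -0.0, -0.0], [-0.0, -1.0, -0.0], [-0.0, 0.0, -1.0]]
ft_force: [-0.2, -0.6, -0.1]
gripper_width: 0.621
gripper_force: 0.0
```

Emit:
step_arm(series=[[0,0,0,0,0,0,0],[0,0,0,0,0,0,0],[0,0,0,0,0,0,0],[0,0,0,0,0,0,0],[0,0,0,0,0,0,0],[0,0,-0.1,0,0,0,0],[0,0,-0.2,0,0,0,0],[0,0,-0.2,0,0,0,0]])

```text
clock: 6.8
eef_pos: [584.7, 15.1, 154.4]
tool_rot: [[1.0, 0.0, -0.003], [0.0, -1.0, -0.0], [-0.003, 0.0, -1.0]]
ft_force: [1.0, -0.3, 0.8]
gripper_width: 1.002
gripper_force: 0.0
```

Now I'll raise the arm and move it aside (right) to check from above.

Emit:
step_arm(series=[[0,0,-0.25,0,0,0,0],[0,0,-0.25,0,0,0,0],[-0.1,0.2,0,0,0,0,0],[-0.1,0.2,0,0,0,0,0],[-0.1,0.2,0,0,0,0,0],[-0.1,0.2,0,0,0,0,0],[-0.1,0.2,0,0,0,0,0],[-0.1,0.2,0,0,0,0,0]])

```text
clock: 7.47
eef_pos: [494.8, -166.0, 229.7]
tool_rot: [[1.0, 0.0, 0.0], [0.0, -1.0, -0.0], [0.0, 0.0, -1.0]]
ft_force: [0.8, -1.1, 0.1]
gripper_width: 0.996
gripper_force: 0.0
```

Emit:
step_arm(series=[[-0.1,0.2,0,0,0,0,0],[-0.1,0.2,0,0,0,0,0],[-0.1,0.2,0,0,0,0,0],[-0.1,0.2,0,0,0,0,0],[-0.1,0.2,0,0,0,0,0],[-0.1,0.2,0,0,0,0,0],[0,0,0,0,0,0,0],[0,0,0,0,0,0,0]])

```text
clock: 8.13
eef_pos: [405.0, -345.9, 229.5]
tool_rot: [[1.0, -0.003, -0.0], [-0.003, -1.0, 0.0], [-0.0, -0.0, -1.0]]
ft_force: [0.8, 0.7, -0.6]
gripper_width: 0.998
gripper_force: 0.0
```

Run:
```python
from h import *
a=imaging.camera("scene");b=imaging.camera("top")
cv2.imwrite("pics/f1.png",cv2.resize(b["pixels"][140:340,200:500],None,fx=2.6,fy=2.6,interpolation=cv2.INTER_CUBIC))
for c in (a,b):
    for q in ("stop_grip","wedge_point","weight_mid","lock_knob"):
        for r in imaging.spot_in(c,q)[:1]: print(q,r["confidence"],np.array(r["xyz"]))
```

```text
stop_grip 0.94 [604.3   6.2  80.7]
wedge_point 0.72 [490.5  11.6  56.8]
weight_mid 0.92 [ 512.9 -196.1   62.2]
stop_grip 0.72 [579.   12.7 102.7]
wedge_point 0.71 [482.6  24.8  56.4]
weight_mid 0.72 [ 495.6 -190.    65.4]
lock_knob 0.62 [658.9 -75.1  77.5]
```

View pics/f1.png

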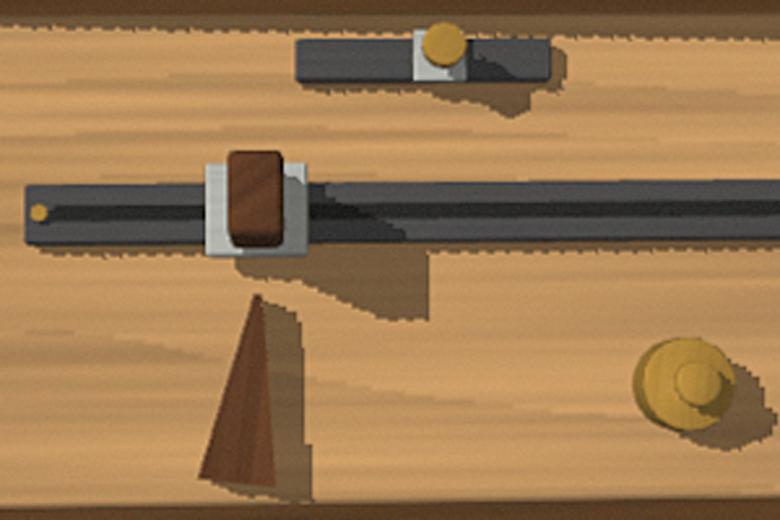

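The stop's block (crop x 228–284) and carriage (206–307) are both centred at about 256, in line with the wedge point at 257. The wedge, weight and knob haven't moved and the arm is clear, so I'm handing it in.

```bash
python3 -c "
from station import bot
print(bot.close_job())"
```

```text
the job is handed in; nothing more can be done
None
```

I slid the stop about 71 mm along its track and let go, and the last top view shows it centred on the wedge's point to about 1 mm. The wedge, weight and knob look unmoved, the arm was clear, and I handed the job in at about 8 s; no verdict came back.

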